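# Flip the status flag of the finished tee to green

## Task

The copper tee is brazed and checked: at the tray that holds the tee (the T-shaped fitting with three ends), flip the status flag right over its hinge with your fingertips, from red to lying flat on the other side with the green face up. Push it gently, without gripping or flinging it, and leave the other tray's flag, both fittings and everything else on the bench where they are.

Things in the scene. Friction and masses are not known exactly. Their poses are not given: they have to be found in the camera images.
- tray_tee: Grey sheet steel work tray, the one with the copper tee. 180 x 240 x 6 mm with a rim 12 mm high, fixed. Origin: centre of its underside; z up, y along the flag's hinge. Flag on its -y half, fitting on its +y half. The flag's fork: two uprights 18 (x) x 6 (y) mm, at y = -11 and -109 mm, up to 112 mm high.
- tray_tee_pivot (a point): Middle of the tee tray flag's axle (8 mm thick, along y), 100 mm above the table, 60 mm to -y of the tray's origin; axes as the tray's.
- flag_tee (a joint): The tee tray's flag hinge, rad (starts 0 to 0.25). 0: blade lies level over the tray's -x half, red face up; pi/2: blade upright; pi: level over the +x half, green face up; stops at both ends. In the tray frame the blade points from the pivot along (-cos q, 0, sin q). Stays where left: friction 0.05 N m outweighs its 90 g. 
- flag_tee_edge (a point): Middle of the free edge of the tee tray flag's blade, 90 mm from the pivot. Blade: plate 84 wide (along the hinge), 4 thick, red one side, green the other, 6 to 90 mm from the pivot; open space under it. Its x axis points to the pivot, z out of the red face.
- flag_tee_tail (a point): Middle of the end of the tee tray flag's black finger tail, opposite the blade, 45 mm from the pivot; 50 wide, 4 thick. At q = 0 it points to tray +x; pressing it down there raises the blade. Free space of 80 mm below it.
- tray_elbow: Grey sheet steel work tray, the other one, same build, with the copper elbow. 180 x 240 x 6 mm with a rim 12 mm high, fixed. Origin: centre of its underside; z up, y along the flag's hinge. Flag on its -y half, fitting on its +y half. The flag's fork: two uprights 18 (x) x 6 (y) mm, at y = -11 and -109 mm, up to 112 mm high.
- tray_elbow_pivot (a point): Middle of the elbow tray flag's axle (8 mm thick, along y), 100 mm above the table, 60 mm to -y of the tray's origin; axes as the tray's.
- flag_elbow (a joint): The elbow tray's flag hinge, rad (starts 0 to 0.1). 0: blade lies level over the tray's -x half, red face up; pi/2: blade upright; pi: level over the +x half, green face up; stops at both ends. In the tray frame the blade points from the pivot along (-cos q, 0, sin q). Stays where left: friction 0.05 N m outweighs its 90 g. To be left alone.
- flag_elbow_edge (a point): Middle of the free edge of the elbow tray flag's blade, 90 mm from the pivot. Blade: plate 84 wide (along the hinge), 4 thick, red one side, green the other, 6 to 90 mm from the pivot; open space under it. Its x axis points to the pivot, z out of the red face.
- flag_elbow_tail (a point): Middle of the end of the elbow tray flag's black finger tail, opposite the blade, 45 mm from the pivot; 50 wide, 4 thick. At q = 0 it points to tray +x; pressing it down there raises the blade. Free space of 80 mm below it.
- tee: Loose copper tee of 22 mm tube lying on its tray: run 100 mm along its x, branch 48 mm to its y. Origin: below the middle of the run, on its underside. Not to be moved.
- elbow: Loose copper elbow of 22 mm tube lying on its tray, legs 65 and 55 mm. Origin: on its underside, between the legs. Not to be moved.
- flux_jar: Loose bystander: white jar with blue lid, 64 dia x 70 high (mm). Origin at its underside. Not to be moved.
- tape_measure: Loose bystander: yellow tape measure, 70 x 35 x 65 high (mm). Origin at its underside. Not to be moved.
- wrench: Loose bystander: steel wrench about 150 long lying on the table (mm). Origin at its underside. Not to be moved.
- brush: Loose bystander: brush about 200 long lying on the table (mm). Origin at its underside. Not to be moved.
- tub: Loose bystander: white plastic tub, 90 dia x 75 high (mm). Origin at its underside. Not to be moved.

How it is judged:
By the outcome, as a careful person would: the job done as asked, in the order asked, and still so for the second after the job is handed in, with the robot touching nothing.
It also fails if it takes over 48 s, if anything falls off the work surface, if the arm or the gripper's body presses on something with over 40 N, if the wrist force passes 120 N, or if a joint passes its speed limit or range.

## Robot

A 6-joint arm with a two-finger parallel gripper is mounted at the origin on the work surface. World frame = base frame: x ahead of the robot, y to its left, z up, the work surface at z = 0. Lengths are in mm, angles in rad, forces in N, time in s.
With the tool pointing down it reaches from about 250 to 800 mm from the base axis. Payload 8.5 kg.
Tool frame: the origin (TCP) lies where the fingers leave the gripper's body, on its centre line; the fingertips stand 73 mm ahead of it and the grasp point (between the pads) lies 54 mm ahead of it (env.tip_extent is the distance from the TCP to the fingertips, in mm); z points along the fingers, y is the line along which they close (so a half turn about z gives the same grasp; the last joint's range is limited). The gripper opens to 85 mm and grips with 20 to 120 N. Pads are 22 mm wide; open, the fingers measure 114 mm over their backs; the gripper's body (76 mm by 85 mm) begins 54 mm behind the grasp point. The pads swing forward as they close: fully open they stand 13 mm farther back than shut.
Start: joints at [-1.215, 0.238, -0.013, 1.319, 0, 1.571], TCP at [182.864, -492.085, 303.876] pointing down, gripper open.
Joint ranges: [-2.66, 2.66], [-1.03, 1.9], [-1.14, 1.46], [-1.82, 2.27], [-1.45, 1.34], [-3.14, 3.14]. Speed limits (rad/s): [2.22, 2.22, 2.79, 3.14, 3.14, 3.14].

## Interface

Orientations are given as a 3x3 rotation matrix whose columns are the frame's x, y, z axes.
In Python, from workcell import env, eyes gives the robot as it stands.
- The arm moves only by the tool drive_tool, never from a script. Its argument "moves" is a list of rows, each a list of 7 numbers: the turn, a rotation vector about the world's x, y, z in rad, then the shift along the world's x, y, z in m, then the gripper's target within -1 to 1 (fully open at 1, half-way at 0, shut at -1). A call has 1 to 20 rows; each row shifts and turns the commanded pose from where the row before left it; what a row does not reach is not made up. A row lasts 1/12 s, in which the tool goes at most 41.7 mm and 7.16 degrees, less where a joint would pass 70% of its speed; a pose out of reach is approached as far as the arm can. A call with a gripper value outside its range is refused whole. The fingers move at their own pace and stop on an object; "newtons" is the grip in N (left out, the last holds). Time passes only in rows, so rows that do not move let the fingers close. It gives the time, the measured TCP pose, the force, the opening and the grip force at its end, in the units of the state.
- env.get_obs(): the state, without advancing time (a new reading comes with each control period).
- eyes.get_image(name): name is "scene" or "top" or "wrist"; returns the picture (480x640x3 uint8, red, green, blue); there is no depth.
- eyes.camera_params(name): a dict with "fx", "fy", "cx", "cy" (pixels), "R" (3x3) and "t" (3): a world point X has camera coordinates R X + t. Camera axes: x right, y down, z forward; pixel columns grow to the right and rows downward; lengths in mm; the calibration is good to about 2 mm. The wrist camera is an equidistant fisheye: a pixel r from the principal point sees the ray r / f radians off the axis. A picture is of the moment at which its call begins: read the wrist's pose just before it. camera_params takes no time and is no camera call; for the wrist camera it gives the pose at the moment of the call.
- env.job_done(): hands the job in; it is judged then, once.
The state is a dict: "time": time; "q": joint angles; "dq": joint speeds; "effort": joint torques, N m; "tool_pos": TCP position; "tool_rot": TCP orientation; "force": force on the tool from outside, world axes, zero at the start; "torque": the same for the moment, N m; "opening": opening from 0.0 (shut) to 1.0 (fully open); "finger_force": force on a finger pad.
Only numpy, scipy, OpenCV 4.12 (cv2) and the standard library are available. Lean on these libraries where they do the work, as an engineer would, in place of code of your own. Each camera call takes 0.05 s, during which the arm holds its last target. There are 200 camera calls.

## Working session

There is one attempt and no reset: what is moved stays moved. The work goes in short steps, Python scripts to look and compute and a tool call to move; the robot and the scene stay as the last step left them, time stands still between calls to the robot, and variables do not carry over. Pictures are saved under pics/ and viewed, at most 10 in all, crops included, and the job is handed in when it is done.

Besides the shell and the picture viewer there is one more tool, called after "Emit:" by a JSON object that holds its "fn" and its "kwargs". drive_tool: Moves the arm, as the interface text tells. Its arguments: {"type":"object","properties":{"moves":{"type":"array","items":{"type":"array","items":{"type":"number"}}},"newtons":{"type":"number"}},"required":["moves"]}

```bash
mkdir -p pics; python3 - <<'E'
from workcell import env, eyes
import cv2,numpy as np
for n in("scene","top"):
    cv2.imwrite(f"pics/{n}0.png",eyes.get_image(n)[:,:,::-1])
    p=eyes.camera_params(n);print(n,{k:np.round(v,3).tolist() for k,v in p.items()})
o=env.get_obs();print(o["time"],o["tool_pos"],np.round(o["tool_rot"],3).tolist(),o["opening"])
E
```

```text
scene {'fx': 458.101, 'fy': 458.101, 'cx': 321.297, 'cy': 237.624, 'R': [[-0.705, 0.709, 0.001], [0.556, 0.554, -0.619], [-0.44, -0.435, -0.785]], 't': [361.128, -214.132, 1259.359]}
top {'fx': 467.642, 'fy': 467.642, 'cx': 324.538, 'cy': 241.752, 'R': [[0.023, -1.0, 0.009], [-0.998, -0.023, -0.061], [0.061, -0.008, -0.998]], 't': [-22.954, 506.446, 1165.183]}
0.1 [ 182.76589369 -491.87157513  303.34859581] [[0.937, 0.348, -0.0], [0.348, -0.937, 0.001], [-0.0, -0.001, -1.0]] 0.9988608618740258
```

View pics/scene0.png

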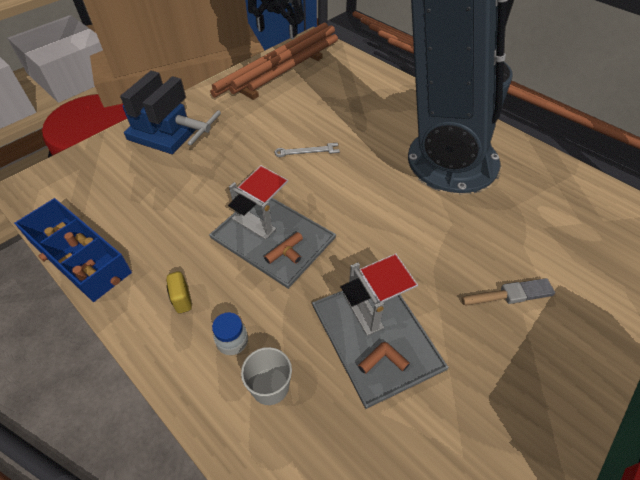

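View pics/top0.png

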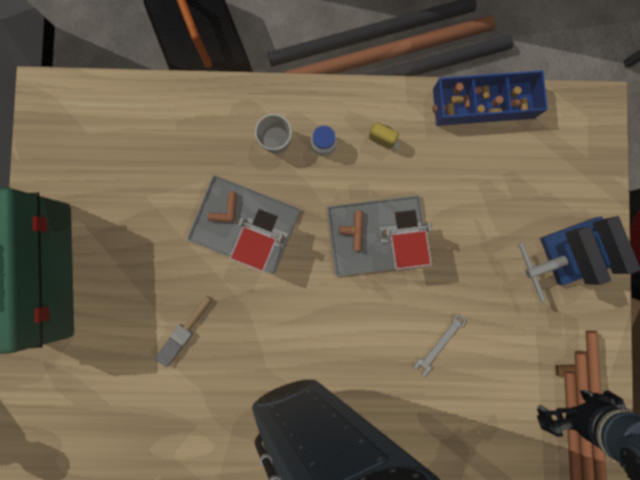

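The scene view shows the tee tray at about (272,240), with its red blade at (262,185) and black tail at (242,203). In the top view the tee tray is at (380,236), its blade at (411,249) and its tail at (405,219). The blade points toward the robot. I'll fit the pose to the blade corners in both views.

```bash
cat > fit.py <<'E'
import cv2,numpy as np
from workcell import env,eyes
from scipy.optimize import least_squares
def proj(p,X):
    c=X@np.array(p["R"]).T+p["t"]; return np.c_[p["fx"]*c[:,0]/c[:,2]+p["cx"],p["fy"]*c[:,1]/c[:,2]+p["cy"]]
def quad(m):
    c=max(cv2.findContours(m.astype(np.uint8),cv2.RETR_EXTERNAL,cv2.CHAIN_APPROX_NONE)[0],key=cv2.contourArea)
    h=cv2.convexHull(c)
    return cv2.approxPolyN(h,4,ensure_convex=True).reshape(-1,2).astype(float)
def pts(a,q):
    x,y,yaw,z=a; c,s=np.cos(yaw),np.sin(yaw); R=np.array([[c,-s,0],[s,c,0],[0,0,1]])
    d=np.array([-np.cos(q),0,np.sin(q)]); n=np.array([np.sin(q),0,np.cos(q)])
    L=np.array([r*d+2*n+[0,w,0] for r,w in((6,42),(6,-42),(90,-42),(90,42))])
    return L@R.T+[x,y,z]
E
python3 - <<'E'
from fit import *
V={}
for n,(u,v,w) in {"scene":((262,185,35)),"top":((411,249,32))}.items():
    im=cv2.imread(f"pics/{n}0.png").astype(int); m=(im[:,:,2]>120)&(im[:,:,1]<70)&(im[:,:,0]<70)
    k=np.zeros_like(m);k[v-w:v+w,u-w:u+w]=1
    V[n]=quad(m&k);print(n,V[n].tolist())
def res(p):
    r=[]
    for n in V:
        P=proj(eyes.camera_params(n),pts(p[:4],p[4])); D=np.linalg.norm(P[:,None]-V[n][None],axis=2)
        r.append((P-V[n][D.argmin(1)]).ravel())
    return np.concatenate(r)
s=least_squares(res,[500,-190,0.1,100,0.1],x_scale=[10,10,.1,10,.1],loss="soft_l1");print(np.round(s.x,3),np.round(s.fun,1))
x,y,yaw,z,q=s.x
import numpy as np
ex=np.array([np.cos(yaw),np.sin(yaw)]);print("tail",[x,y]+45*ex,"edge",[x,y]-90*ex*np.cos(q))
for n in V:
    c,sn=np.cos(yaw),np.sin(yaw);R=np.array([[c,-sn,0],[sn,c,0],[0,0,1]])
    print(n,proj(eyes.camera_params(n),np.array([[sx*90,60+sy*120,-z+12] for sx,sy in((1,1),(1,-1),(-1,-1),(-1,1))])@R.T+[x,y,z]).round())
E
```

```text
scene [[286.0, 179.0], [264.0, 201.0], [239.0, 187.0], [260.0, 166.0]]
top [[429.0, 263.0], [397.0, 267.0], [392.0, 235.0], [424.0, 231.0]]
[ 5.36716e+02 -2.05441e+02  1.78000e-01  1.02311e+02  1.60000e-02] [ 1.2  1.1 -2.4 -0.3 -0.1 -0.5  2.   0.7 -1.2 -1.1  2.1 -2.6  3.2  0.8
 -0.3  2.4]
tail [ 581.00608778 -197.48091064] edge [ 448.14618647 -221.35930982]
scene [[291. 285.]
 [209. 235.]
 [258. 190.]
 [337. 232.]]
top [[326. 208.]
 [419. 194.]
 [430. 263.]
 [337. 278.]]
```

```bash
python3 - <<'E'
from fit import *
V={"scene":[[286,179],[264,201],[239,187],[260,166]],"top":[[429,263],[397,267],[392,235],[424,231]]}
T={"scene":[[289,286],[211,237],None,[335,236]],"top":[[329,206],[421,197],[432,267],[338,276]]}
def tray(a):
    x,y,yaw,z=a;c,s=np.cos(yaw),np.sin(yaw);R=np.array([[c,-s,0],[s,c,0],[0,0,1]])
    return np.array([[sx*90,60+sy*120,-88] for sx,sy in((1,1),(1,-1),(-1,-1),(-1,1))])@R.T+[x,y,z]
def res(p):
    r=[]
    for n in V:
        c=eyes.camera_params(n);v=np.array(V[n],float)
        P=proj(c,pts(p[:4],p[4])); D=np.linalg.norm(P[:,None]-v[None],axis=2)
        r.append((P-v[D.argmin(1)]).ravel())
        Q=proj(c,tray(p[:4]));r+=[Q[i]-t for i,t in enumerate(T[n]) if t]
    return np.concatenate(r)
s=least_squares(res,[535,-205,0.12,100,0.1],x_scale=[10,10,.1,10,.1],loss="soft_l1");print(np.round(s.x,3),np.round(s.fun,1))
print(env.tip_extent)
E
```

```text
[ 5.33918e+02 -2.10634e+02  1.40000e-01  8.70360e+01  1.97000e-01] [ 0.7  4.1 -1.6  2.   0.2 -1.7  1.5  0.2 -1.6  0.9 -1.3 -1.4  0.3 -0.4
 -0.2 -0.3  2.9 -0.4  4.1  2.1  0.3  2.3 -0.4  0.9 -0.1 -0.8 -2.  -1.5
 -1.1  0.6]
72.6
```

Emit:
{"fn": "drive_tool", "kwargs": {"moves": [[0, 0, -0.1, 0.0, 0.03, 0, -1], [0, 0, -0.1, 0.0, 0.035, 0, -1], [0, 0, 0, 0.03, 0.02, 0, -1], [0, 0, 0, 0.03, 0.02, 0, -1], [0, 0, 0, 0.03, 0.02, 0, -1], [0, 0, 0, 0.03, 0.02, 0, -1], [0, 0, 0, 0.03, 0.02, 0, -1], [0, 0, 0, 0.03, 0.02, 0, -1], [0, 0, 0, 0.03, 0.02, 0, -1], [0, 0, 0, 0.03, 0.02, 0, -1], [0, 0, 0, 0.03, 0.02, 0, -1], [0, 0, 0, 0.0, 0.0, 0, -1]]}}

```text
time: 1.1
tool_pos: [457.0, -244.1, 303.2]
tool_rot: [[0.987, 0.159, 0.001], [0.159, -0.987, 0.001], [0.001, -0.001, -1.0]]
force: [-0.6, 0.1, 0.2]
opening: -0.003
finger_force: 0.0
```

```bash
python3 - <<'E'
from workcell import env, eyes
import cv2,numpy as np
p=eyes.camera_params("wrist");im=eyes.get_image("wrist")
cv2.imwrite("pics/w1.png",im[:,:,::-1]);np.savez("w1.npz",**{k:np.array(v) for k,v in p.items()})
print({k:np.round(v,3).tolist() for k,v in p.items()})
E
```

```text
{'fx': 371.648, 'fy': 371.648, 'cx': 324.77, 'cy': 244.482, 'R': [[0.159, -0.987, -0.002], [-0.947, -0.153, 0.282], [-0.279, -0.043, -0.959]], 't': [-312.207, 359.828, 496.247]}
```

View pics/w1.png

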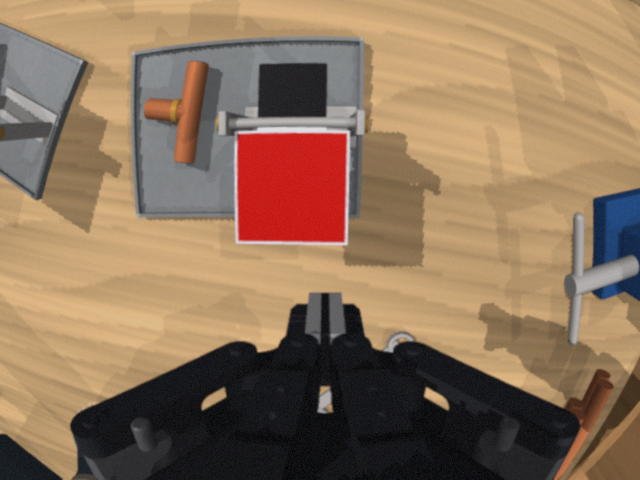

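The wrist view shows that the blade has a white border, so the red area I detected was smaller than the blade. The outer free-edge corners are at (235,244) and (348,245), and the tail end is at (259,64) to (327,63). The tray rim corners are at (133,53), (362,39), (360,216) and (138,217). I'll refit with these.

```bash
python3 - <<'E'
from fit import *
W=dict(np.load("w1.npz"))
def pw(X):
    c=X@W["R"].T+W["t"];h=np.hypot(c[:,0],c[:,1]);a=np.arctan2(h,c[:,2])*W["fx"]/h
    return c[:,:2]*a[:,None]+[W["cx"],W["cy"]]
top=eyes.camera_params("top");sc=eyes.camera_params("scene")
def g(p):
    x,y,yaw,z,q=p;c,s=np.cos(yaw),np.sin(yaw);R=np.array([[c,-s,0],[s,c,0],[0,0,1]])
    w=lambda L:np.array(L)@R.T+[x,y,z]
    d=np.array([-np.cos(q),0,np.sin(q)]);n=np.array([np.sin(q),0,np.cos(q)])
    f=lambda r,v:r*d+2*n+[0,v,0]
    tr=np.array([[sx*90,60+sy*120,0] for sx,sy in((1,1),(1,-1),(-1,-1),(-1,1))])@R.T+[x,y,12]
    return w([f(90,42),f(90,-42),f(-45,25),f(-45,-25)]),tr,w([f(48,0)])
def res(p):
    B,T,C=g(p)
    return np.concatenate([pw(B)-[[235,244],[348,245],[259,64],[327,63]],pw(T)-[[133,53],[362,39],[360,216],[138,217]],
     (proj(top,T)-[[329,206],[421,197],[432,267],[338,276]]),(proj(top,C)-[[410.5,249]]),proj(sc,C)-[[262.3,183.3]],proj(sc,T[[0,1,3]])-[[289,286],[211,237],[335,236]]]).ravel()
s=least_squares(res,[535,-205,0.12,100,0.1],x_scale=[10,10,.1,10,.1],loss="soft_l1");print(np.round(s.x,3));print(np.round(s.fun,1).reshape(-1,2).tolist())
B,T,C=g(s.x);print(B.round(),T.round())
E
```

```text
[ 5.36802e+02 -2.05680e+02  1.49000e-01  1.00165e+02  1.06000e-01]
[[0.6, -0.0], [-0.1, 0.2], [0.1, 0.2], [-0.1, 0.0], [-1.0, -0.5], [1.4, -1.6], [0.1, 1.8], [-1.1, 0.6], [-2.5, -0.3], [-1.2, -3.0], [-2.4, -2.9], [-2.5, 0.1], [0.6, -0.4], [0.3, -0.5], [-0.6, -0.4], [-2.0, -2.7], [1.2, -2.6]]
[[ 442. -177.  112.]
 [ 455. -260.  112.]
 [ 578. -174.   97.]
 [ 585. -224.   97.]] [[ 599.  -14.   12.]
 [ 635. -252.   12.]
 [ 457. -278.   12.]
 [ 421.  -41.   12.]]
```

Emit:
{"fn": "drive_tool", "kwargs": {"moves": [[0, 0, 0, 0.028, 0.011, 0, -1], [0, 0, 0, 0.028, 0.011, 0, -1], [0, 0, 0, 0.028, 0.011, 0, -1], [0, 0, 0, 0.027, 0.01, 0, -1], [0, 0, 0, 0, 0, -0.025, -1], [0, 0, 0, 0, 0, -0.025, -1], [0, 0, 0, 0, 0, -0.025, -1], [0, 0, 0, 0, 0, -0.025, -1], [0, 0, 0, 0, 0, -0.02, -1], [0, 0, 0, 0, 0, 0, -1]]}}

```text
time: 1.98
tool_pos: [561.1, -204.1, 179.7]
tool_rot: [[0.988, 0.154, -0.007], [0.154, -0.988, 0.002], [-0.006, -0.003, -1.0]]
force: [-0.8, -0.4, -0.2]
opening: -0.002
finger_force: 0.0
```

Emit:
{"fn": "drive_tool", "kwargs": {"moves": [[0, 0, 0, 0, 0, -0.005, -1], [0, 0, 0, 0, 0, -0.005, -1], [0, 0, 0, 0, 0, -0.004, -1], [0, 0, 0, 0, 0, -0.004, -1], [0, 0, 0, 0, 0, -0.004, -1], [0, 0, 0, 0, 0, -0.004, -1], [0, 0, 0, 0, 0, -0.004, -1], [0, 0, 0, 0, 0, -0.004, -1], [0, 0, 0, 0, 0, 0, -1]]}}

```text
time: 2.73
tool_pos: [563.8, -204.0, 149.0]
tool_rot: [[0.988, 0.155, -0.001], [0.155, -0.988, 0.0], [-0.001, -0.0, -1.0]]
force: [1.8, 0.3, -0.4]
opening: 0.0
finger_force: 0.6
```

```bash
python3 - <<'E'
from workcell import env, eyes
import cv2,numpy as np
a=eyes.get_image("scene")[130:300,180:360,::-1];b=eyes.get_image("top")[170:340,340:520,::-1]
cv2.imwrite("pics/c2.png",cv2.resize(np.hstack([a,b]),None,fx=2.2,fy=2.2))
E
```

```text
(no output)
```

View pics/c2.png

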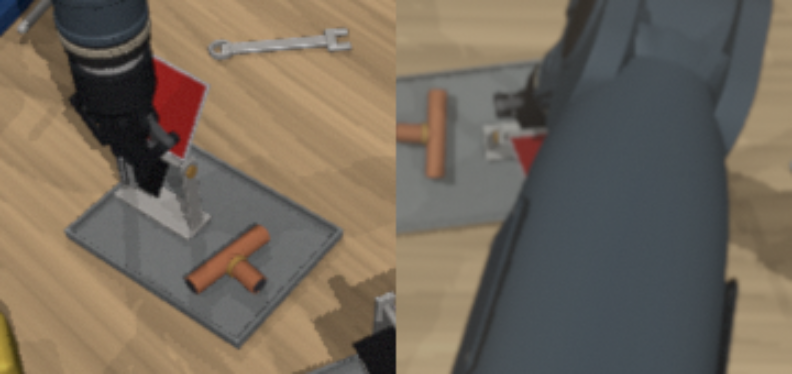

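The tail press has raised the blade to about 58°, and the tee hasn't moved. Next I'll go up and over to the robot side of the blade.

Emit:
{"fn": "drive_tool", "kwargs": {"moves": [[0, 0, 0, 0, 0, 0.015, -1], [0, 0, 0, 0, 0, 0.03, -1], [0, 0, 0, 0, 0, 0.035, -1], [0, 0, 0, 0, 0, 0.035, -1], [0, 0, 0, 0, 0, 0.035, -1], [0, 0, 0, 0, 0, 0, -1], [0, 0, 0, -0.024, -0.003, 0, -1], [0, 0, 0, -0.024, -0.003, 0, -1], [0, 0, 0, -0.024, -0.003, 0, -1], [0, 0, 0, -0.024, -0.003, 0, -1], [0, 0, 0, -0.024, -0.003, 0, -1], [0, 0, 0, 0, 0, 0, -1], [0, 0, 0, 0, 0, 0, -1]]}}

```text
time: 3.92
tool_pos: [443.0, -219.2, 300.2]
tool_rot: [[0.988, 0.154, 0.0], [0.154, -0.988, 0.0], [0.0, 0.0, -1.0]]
force: [0.4, 0.2, 0.6]
opening: 0.002
finger_force: 0.0
```

```bash
python3 - <<'E'
from workcell import env, eyes
import cv2,numpy as np
a=eyes.get_image("scene")[130:300,180:360,::-1];b=cv2.resize(eyes.get_image("wrist")[:,:,::-1],(227,170))
cv2.imwrite("pics/c3.png",cv2.resize(np.hstack([a,b]),None,fx=1.9,fy=1.9))
E
```

```text
(no output)
```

View pics/c3.png

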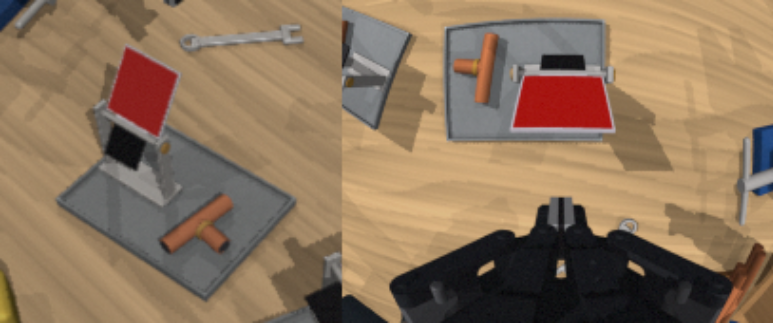

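The blade stands at about 57°, and the gripper is on the robot side, clear of it. I'll go down behind it and push.

Emit:
{"fn": "drive_tool", "kwargs": {"moves": [[0, 0, 0, 0, 0, -0.028, -1], [0, 0, 0, 0, 0, -0.028, -1], [0, 0, 0, 0, 0, -0.026, -1], [0, 0, 0, 0, 0, 0, -1], [0, 0, 0, 0.01, 0.0015, 0, -1], [0, 0, 0, 0.01, 0.0015, 0, -1], [0, 0, 0, 0.01, 0.0015, 0, -1], [0, 0, 0, 0.005, 0.0008, 0, -1], [0, 0, 0, 0.005, 0.0007, 0, -1], [0, 0, 0, 0.005, 0.0008, 0, -1], [0, 0, 0, 0.005, 0.0007, 0, -1], [0, 0, 0, 0.005, 0.0008, 0, -1], [0, 0, 0, 0.005, 0.0007, 0, -1], [0, 0, 0, 0.005, 0.0008, 0, -1], [0, 0, 0, 0.005, 0.0007, 0, -1], [0, 0, 0, 0.005, 0.0008, 0, -1], [0, 0, 0, 0.006, 0.001, 0, -1], [0, 0, 0, 0, 0, 0, -1]]}}

```text
time: 5.52
tool_pos: [526.3, -206.8, 219.0]
tool_rot: [[0.988, 0.155, 0.003], [0.155, -0.988, -0.001], [0.003, 0.001, -1.0]]
force: [-1.6, -0.5, -1.7]
opening: 0.0
finger_force: 0.0
```

```bash
python3 - <<'E'
from workcell import env, eyes
import cv2,numpy as np
a=eyes.get_image("scene")[130:300,180:360,::-1];b=cv2.resize(eyes.get_image("wrist")[:,:,::-1],(227,170))
cv2.imwrite("pics/c4.png",cv2.resize(np.hstack([a,b]),None,fx=1.9,fy=1.9))
E
```

```text
(no output)
```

View pics/c4.png

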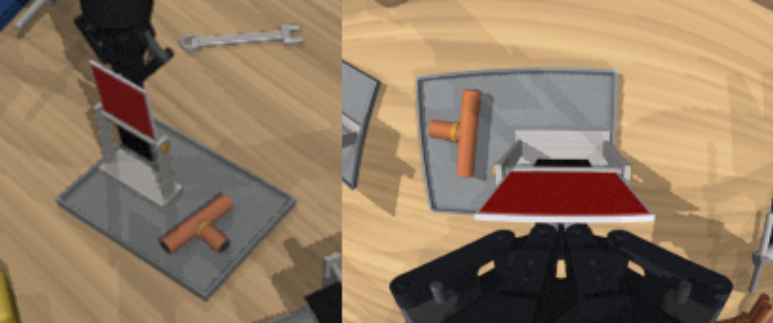

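Emit:
{"fn": "drive_tool", "kwargs": {"moves": [[0, 0, 0, 0.005, 0.0007, 0.001, -1], [0, 0, 0, 0.005, 0.0007, 0, -1], [0, 0, 0, 0.005, 0.0008, 0, -1], [0, 0, 0, 0.005, 0.0007, -0.001, -1], [0, 0, 0, 0.005, 0.0007, -0.001, -1], [0, 0, 0, 0.0045, 0.0007, -0.001, -1], [0, 0, 0, 0.0045, 0.0007, -0.002, -1], [0, 0, 0, 0.004, 0.0006, -0.0025, -1], [0, 0, 0, 0.004, 0.0006, -0.003, -1], [0, 0, 0, 0.004, 0.0006, -0.003, -1], [0, 0, 0, 0.004, 0.0006, -0.003, -1], [0, 0, 0, 0.002, 0.0003, -0.0035, -1], [0, 0, 0, 0.002, 0.0003, -0.0035, -1], [0, 0, 0, 0.002, 0.0003, -0.0035, -1], [0, 0, 0, 0.002, 0.0003, -0.0035, -1], [0, 0, 0, 0, 0, 0, -1]]}}

```text
time: 6.95
tool_pos: [583.0, -198.1, 187.5]
tool_rot: [[0.988, 0.155, -0.001], [0.155, -0.988, 0.0], [-0.001, -0.001, -1.0]]
force: [0.3, -0.4, 0.2]
opening: -0.0
finger_force: 0.0
```

```bash
python3 - <<'E'
from workcell import env, eyes
import cv2,numpy as np
a=eyes.get_image("scene")[130:300,180:360,::-1];b=cv2.resize(eyes.get_image("wrist")[:,:,::-1],(227,170))
cv2.imwrite("pics/c5.png",cv2.resize(np.hstack([a,b]),None,fx=1.9,fy=1.9))
E
```

```text
(no output)
```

View pics/c5.png

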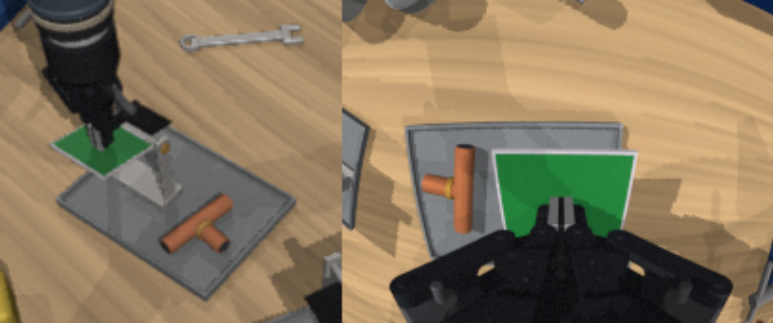

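Green is up and the blade is nearly level. I'll press it gently down to its stop.

Emit:
{"fn": "drive_tool", "kwargs": {"moves": [[0, 0, 0, 0.003, 0.0004, -0.003, -1], [0, 0, 0, 0.003, 0.0004, -0.003, -1], [0, 0, 0, 0.002, 0.0003, -0.003, -1], [0, 0, 0, 0, 0, -0.002, -1], [0, 0, 0, 0, 0, -0.002, -1], [0, 0, 0, 0, 0, -0.001, -1], [0, 0, 0, 0, 0, 0, -1]]}}

```text
time: 7.63
tool_pos: [590.8, -197.1, 174.3]
tool_rot: [[0.988, 0.155, -0.0], [0.155, -0.988, 0.0], [-0.0, -0.0, -1.0]]
force: [0.5, -0.5, 0.2]
opening: 0.002
finger_force: 0.0
```

Emit:
{"fn": "drive_tool", "kwargs": {"moves": [[0, 0, 0, 0, 0, -0.001, -1], [0, 0, 0, 0, 0, -0.0005, -1], [0, 0, 0, 0, 0, 0, -1]]}}

```text
time: 7.88
tool_pos: [590.8, -197.1, 174.1]
tool_rot: [[0.988, 0.155, 0.001], [0.155, -0.988, -0.0], [0.001, 0.0, -1.0]]
force: [-3.2, 1.4, 10.0]
opening: -0.001
finger_force: 4.7
```

The blade is on its stop with 10 N of contact force. I'll lift off and check.

Emit:
{"fn": "drive_tool", "kwargs": {"moves": [[0, 0, 0, 0, 0, 0.005, -1], [0, 0, 0, 0, 0, 0.02, -1], [0, 0, 0, 0, 0, 0.03, -1], [0, 0, 0, 0, 0, 0.035, -1], [0, 0, 0, 0, 0, 0.035, -1], [0, 0, 0, -0.03, -0.02, 0, -1], [0, 0, 0, -0.03, -0.02, 0, -1], [0, 0, 0, -0.03, -0.02, 0, -1], [0, 0, 0, -0.03, -0.02, 0, -1], [0, 0, 0, -0.03, -0.02, 0, -1], [0, 0, 0, -0.03, -0.02, 0, -1], [0, 0, 0, 0, 0, 0, -1], [0, 0, 0, 0, 0, 0, -1]]}}

```text
time: 8.97
tool_pos: [409.4, -318.0, 298.4]
tool_rot: [[0.988, 0.152, 0.0], [0.152, -0.988, -0.0], [0.0, 0.0, -1.0]]
force: [0.7, 0.7, 1.4]
opening: -0.002
finger_force: 0.0
```

```bash
python3 - <<'E'
from workcell import env, eyes
import cv2,numpy as np
s=eyes.get_image("scene")[:,:,::-1];b=eyes.get_image("wrist")[:,:,::-1]
cv2.imwrite("pics/c6.png",np.hstack([cv2.resize(s,(400,300)),cv2.resize(b,(400,300))]))
for n,i in(("scene",s),):
    d=np.abs(i.astype(int)-cv2.imread("pics/scene0.png")).max(2)
    for nm,(u,v,w) in dict(elbowflag=(385,280,35),elbow=(384,356,28),tee=(284,250,14),jar=(229,333,20),tape=(178,292,18)).items(): print(nm,(d[v-w:v+w,u-w:u+w]>60).sum())
E
```

```text
elbowflag 0
elbow 0
tee 0
jar 0
tape 0
```

View pics/c6.png

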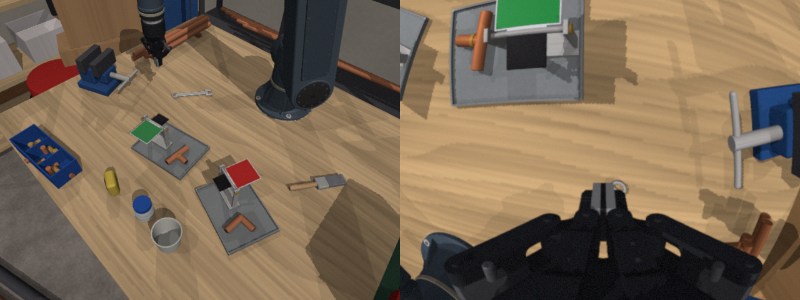

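The tee tray's flag lies flat with green up. The elbow flag is still red, nothing else has moved, and the arm is clear.

```bash
python3 -c "
from workcell import env
print(env.job_done())"
```

```text
the job is handed in; nothing more can be done
None
```

The tee tray's flag now lies flat on its stop with the green face up, nothing else on the bench moved in the final camera check, and I handed the job in with the arm clear at about 9 s.

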